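Swap the board in a rail-type board holder

TASK

On the electronics bench, swap the board in the board holder: loosen the knob that clamps the sliding jaw, take out the small board and lay it flat in the black tray, then clamp the board with the finned heat sink in its place. It must lie flat on the rail, straight and centred across the jaws, with both jaws up against its ends and the knob turned fully tight again. Set the boards down rather than dropping them, and do not disturb the third board or anything else on the bench.

Things in the scene. Friction and masses are not known exactly. Their poses are not given: they have to be found in the camera images.
- holder: board holder fixed to the bench: steel base plate 235 x 70 x 8 mm with an aluminium rail 36 mm wide, its flat top 30 mm above the bench. Origin: on the bench, below the middle of the fixed jaw's face; x runs level along the rail from the fixed jaw towards the sliding jaw, z up (base: x = -30 to 205 mm). The fixed jaw is a steel block behind x = 0, 44 mm wide, its top 46 mm above the bench
- jaw (a joint): travel of the sliding jaw along the holder's x in m; gap between the jaw faces = 60.5 mm + this value; 0 at the start; range -5 to +54.5 mm. The jaw is a steel block 55 mm long and 50 mm wide, its top 46 mm above the bench. With the clamp free it slides with about 2 N and stays where it is left; with the clamp tight it is locked
- jaw_face (a point): middle of the sliding jaw's face, the one that looks to the fixed jaw, 35 mm above the bench
- clamp (a joint): turn of the clamp knob on top of the sliding jaw in rad, growing clockwise seen from above: 0 (stop) fully loose, the screw grips the rail from about 0.5 on, 1.5 (stop) fully tight; 1.1 and more counts as tight. It stays where it is left. The grip bar lies across the rail at 0 and nearly along it when tight: bar direction = holder's y direction turned by -clamp about the vertical
- clamp_grip (a point): point on the clamp knob's axis at the height for the TCP of a gripper that points down, 76 mm above the bench and 30 mm behind the sliding jaw's face. Knob: black disc 32 mm across, 8 mm high, on top of the jaw, and on it an upright grip bar 38 mm long, 10 mm thick, 26 mm tall with its top 80 mm above the bench. Axes turn with the knob: y along the bar, x across its thickness, z up
- old_board: the small board that is clamped in the holder at the start: blue circuit board on a white base, one block 60 (x) x 44 (y) x 10 mm, with one black pin header on top (8.5 mm high, off to one side). Lies on the rail, x along the rail. Origin: centre of the underside
- new_board: the board to clamp: blue circuit board on a white base, one block 84 (x) x 56 (y) x 10 mm, lying flat on the bench. On top a silver finned heat sink 22 x 22 mm in the middle (top 22 mm above the underside) and two black pin headers 8.5 mm high along its long edges. Origin: centre of the underside
- spare_board: bystander: a third board, 100 (x) x 50 (y) x 10 mm, with no heat sink, flat on the bench. Origin: centre of the underside. Leave it alone
- tray: shallow open black tray fixed to the bench, outside 130 (x) x 100 (y) x 15 mm, walls and floor 4 mm thick, so the inside is 122 x 92 mm. Origin: centre of the underside
- paste_jar: bystander: small closed jar, 36 mm across, 45 mm tall. Origin: centre of its foot
- tip_tin: bystander: open brass tin, 42 mm across, 38 mm tall. Origin: centre of its foot
- solder_spool: bystander: metal spool of solder standing on its end, 60 mm across, 42 mm tall. Origin: centre of its foot
- pocket_meter: bystander: grey hand-held meter lying flat, 150 (x) x 75 (y) x 42 mm. Origin: centre of its underside
- driver: bystander: screwdriver lying down, 160 mm long along its x
- flux_bottle: bystander: bottle 54 mm across, 120 mm tall. Origin: centre of its foot
Things that resemble listed ones, but are neither listed nor needed, are in the scene too. What is shaped like the holder but turquoise is not meant. There is more than one size of the tray; the one meant has the size given above.

How it is judged:
By the outcome, as a careful person would: the job done as asked, in the order asked, and still so for the second after the job is handed in, with the robot touching nothing.
It also fails if it takes over 72 s, if anything falls off the work surface, if the arm or the gripper's body presses on something with over 40 N, if the wrist force passes 120 N, or if a joint passes its speed limit or range.

ROBOT

A 7-joint arm with a two-finger parallel gripper is mounted at the origin on the work surface. World frame = base frame: x ahead of the robot, y to its left, z up, the work surface at z = 0. Lengths are in m, angles in rad, forces in N, time in s.
With the tool pointing down it reaches from about 0.4 to 0.85 m from the base axis. Payload 10.4 kg.
Tool frame: the origin (TCP) lies between the finger pads, 19 mm behind the fingertips; this is the grasp point; z points along the fingers, y is the line along which they close (so a half turn about z gives the same grasp; the last joint's range is limited). The gripper opens to 87 mm and grips with 3 to 60 N. Pads are 19 mm wide; open, the fingers measure 117 mm over their backs; the gripper's body (75 mm by 190 mm) begins 51 mm behind the grasp point.
Start: joints at [-1.174, 0.332, -0.065, 1.46, 0.022, 1.35, -0.088], TCP at [0.255, 0.571, 0.241] pointing down, gripper open.
Joint ranges: [-2.6, 2.6], [-0.5, 2.12], [-1.47, 1.34], [0.16, 2.42], [-1.27, 4.41], [0.06, 2.06], [-2.6, 2.6]. Speed limits (rad/s): [2.22, 2.22, 2.79, 2.79, 3.14, 3.14, 3.14].

INTERFACE

Orientations are given as a unit quaternion [x, y, z, w].
In Python, from bench import r, vision gives the robot as it stands.
- The arm moves only by the tool drive_tool, never from a script. Its argument "series" is a list of rows, each a list of 2 entries, a list of its own where there are three numbers: the shift along the world's x, y, z in cm, then the turn about the world's z in degrees. A call has exactly 10 rows; each row shifts and turns the commanded pose from where the row before left it; what a row does not reach is not made up. A row lasts 1/8 s, in which the tool goes at most 62.5 mm and 10.7 degrees, less where a joint would pass 70% of its speed; a pose out of reach is approached as far as the arm can. A call with a gripper value outside its range is refused whole. "hand" is the closure, from 0 (fully open) to 1 (shut), set as the call begins (left out, the last holds). The fingers move at their own pace and stop on an object; "newtons" is the grip in N (left out, the last holds). Time passes only in rows, so rows that do not move let the fingers close, or fill a call up. It gives the time, the measured TCP pose, the force, the opening and the grip force at its end, in the units of the state.
- r.read_state(): the state, without advancing time (a new reading comes with each control period).
- vision.camera(name): name is "scene" or "top" or "wrist"; returns a dict with "color" (480x640x3 uint8, red, green, blue), "intrinsics" (3x3 intrinsics, pixels), "R" (3x3) and "t" (3): a world point X has camera coordinates R X + t; the wrist camera has in their place "mount" (4x4, takes a point from camera to tool coordinates, whose origin is the TCP and whose axes are the flange's). Camera axes: x right, y down, z forward; pixel columns grow to the right and rows downward; lengths in m; the calibration is good to about 2 mm. A picture is of the moment at which its call begins: read the wrist's pose just before it. There is no depth.
- r.close_job(): hands the job in; it is judged then, once.
The state is a dict: "time": time; "joint_positions": joint angles; "joint_vel": joint speeds; "joint_torque": joint torques, N m; "ee_pos": TCP position; "eef_rot": TCP orientation; "ft_force": force on the tool from outside, world axes, zero at the start; "torque": the same for the moment, N m; "width": finger opening in m; "grip_force": force on a finger pad.
Only numpy, scipy, OpenCV 4.12 (cv2) and the standard library are available. Lean on these libraries where they do the work, as an engineer would, in place of code of your own. Each camera call takes 0.05 s, during which the arm holds its last target. There are 200 camera calls.

## Working session

There is one attempt and no reset: what is moved stays moved. The work goes in short steps, Python scripts to look and compute and a tool call to move; the robot and the scene stay as the last step left them, time stands still between calls to the robot, and variables do not carry over. Pictures are saved under pics/ and viewed, at most 13 in all, crops included, and the job is handed in when it is done.

Besides the shell and the picture viewer there is one more tool, called after "Call:" as name(argument=value, ...), one argument or row to a line, values as JSON. drive_tool: Moves the arm, as the interface text tells. Its arguments: {"type":"object","properties":{"series":{"type":"array"},"hand":{"type":"number"},"newtons":{"type":"number"}},"required":["series"]}

```bash
ls; mkdir -p pics; python3 - <<'E'
from bench import r, vision
import cv2, pickle
s=r.read_state(); print({k:s[k] for k in('time','ee_pos','eef_rot','ft_force','width')})
for n in('scene','top'):
    c=vision.camera(n); pickle.dump(c,open(f'{n}.pkl','wb')); print(n,c['intrinsics'],c['R'],c['t'])
    cv2.imwrite(f'pics/{n}0.png',cv2.cvtColor(c['color'],cv2.COLOR_RGB2BGR))
E
```

```text
pics
{'time': 0.0, 'ee_pos': array([0.2545943 , 0.57039016, 0.24044607]), 'eef_rot': array([ 2.08361830e-01,  9.78051542e-01, -7.17405864e-04, -1.23872283e-04]), 'ft_force': array([-0.22747303,  0.40195639, -0.24654304]), 'width': 0.08747971541605715}
scene [[488.46933031   0.         322.83984629]
 [  0.         488.46933031 242.47364148]
 [  0.           0.           1.        ]] [[ 0.5145053   0.85741027  0.01148586]
 [ 0.61647516 -0.3605508  -0.6999725 ]
 [-0.59602237  0.36722031 -0.71407743]] [-0.26526055 -0.27065216  1.60082562]
top [[470.31588852   0.         314.94472096]
 [  0.         470.31588852 243.15210729]
 [  0.           0.           1.        ]] [[ 2.71914360e-02 -9.99624268e-01  3.45659156e-03]
 [-9.87630144e-01 -2.73990366e-02 -1.54389093e-01]
 [ 1.54425791e-01  7.84227118e-04 -9.88004079e-01]] [-0.04937713  0.53300001  1.26589646]
```

View pics/top0.png

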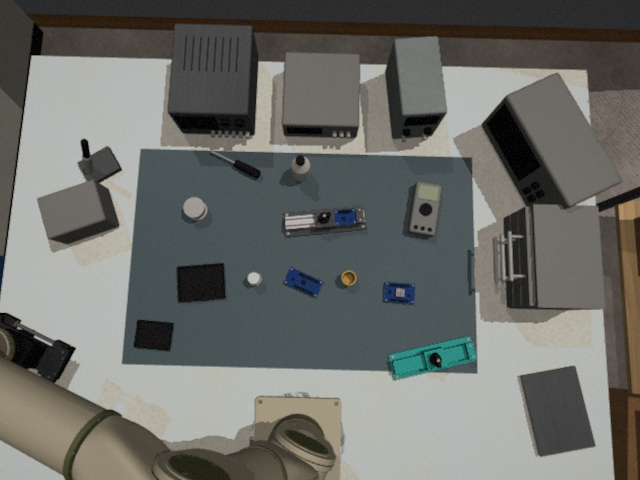

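View pics/scene0.png

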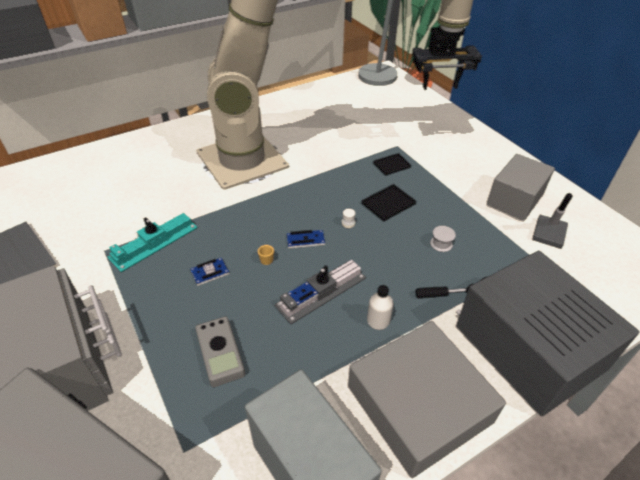

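The top view shows:
- **Holder:** grey, at (325,220). Its knob is at (325,217), the old board at (348,217), and the fixed jaw at the right (362,215).
- **Boards:** the heat-sink board is at (400,293) and the spare at (303,282).
- **Trays:** large at (202,283), small at (154,335).
- **Holder look-alike:** turquoise, at (432,358).

Next I measure these and enlarge the candidates to confirm them.

```bash
cat > h.py <<'E'
import numpy as np, cv2
def ray(c,uv):
    uv=np.atleast_2d(np.asarray(uv,float)); K=c['intrinsics']; R=np.array(c['R']); t=np.array(c['t'])
    d=np.c_[(uv[:,0]-K[0,2])/K[0,0],(uv[:,1]-K[1,2])/K[1,1],np.ones(len(uv))]@R
    return -R.T@t, d
def plane(c,uv,z):
    o,d=ray(c,uv); return o+d*((z-o[2])/d[:,2])[:,None]
def proj(c,X):
    p=np.atleast_2d(X)@np.array(c['R']).T+c['t']; p=p@c['intrinsics'].T; return p[:,:2]/p[:,2:]
def wristcam(vision,s):
    from scipy.spatial.transform import Rotation as Ro
    c=vision.camera('wrist'); M=np.array(c['mount']); T=np.eye(4)
    T[:3,:3]=Ro.from_quat(s['eef_rot']).as_matrix(); T[:3,3]=s['ee_pos']
    W=np.linalg.inv(T@M); c['R']=W[:3,:3]; c['t']=W[:3,3]; return c
def rects(c,mask,z,amin=60):
    out=[]
    for k in cv2.findContours(mask.astype(np.uint8),cv2.RETR_EXTERNAL,cv2.CHAIN_APPROX_NONE)[0]:
        if cv2.contourArea(k)<amin: continue
        P=plane(c,k[:,0,:],z)[:,:2]
        (cx,cy),(w,h),a=cv2.minAreaRect((P*1000).astype(np.float32))
        if w<h: w,h,a=h,w,a-90
        out.append((k[:,0,:].mean(0).round(),round(cx,1),round(cy,1),round(w,1),round(h,1),round((a+90)%180-90,1)))
    return out
def hsv(c): return cv2.cvtColor(c['color'],cv2.COLOR_RGB2HSV).astype(int)
E
python3 - <<'E'
import pickle,cv2,numpy as np; from h import *
c=pickle.load(open('top.pkl','rb')); I=hsv(c); H,S,V=I[...,0],I[...,1],I[...,2]
print('blue');[print(x) for x in rects(c,(H>104)&(H<125)&(S>140)&(V>60),0.01,40)]
b=V<30; b[370:]=0; b[:200]=0
print('black');[print(x) for x in rects(c,b,0.015,200)]
d=pickle.load(open('scene.pkl','rb'));
im=c['color'][...,::-1]; sc=d['color'][...,::-1]
A=cv2.resize(im[195:305,275:425],(800,587),interpolation=cv2.INTER_CUBIC); cv2.imwrite('pics/crop0.png',A)
# knob: top of bar ~0.08
for n,uv,z in(('knob',(325,217),.07),('fixedjaw',(362,215),.046),('jar',(254,280),.045),('tin',(349,278),.038),('bottle',(300,160),.12)): print(n,plane(c,uv,z).round(3))
E
```

```text
blue
(array([399., 291.]), 405.8, -273.9, 82.7, 54.3, 86.6)
(array([305., 281.]), 427.6, -3.7, 98.2, 48.7, 67.9)
(array([345., 216.]), 619.0, -119.0, 57.7, 44.0, -88.4)
black
(array([153., 335.]), 271.5, 403.2, 98.8, 73.5, 86.0)
(array([ 21., 338.]), 241.8, 774.4, 180.5, 92.7, 55.1)
(array([200., 283.]), 418.3, 281.8, 130.0, 98.7, -84.0)
knob [[ 0.603 -0.06   0.07 ]]
fixedjaw [[ 0.617 -0.164  0.046]]
jar [[0.427 0.129 0.045]]
tin [[ 0.44  -0.131  0.038]]
bottle [[0.747 0.011 0.12 ]]
```

View pics/crop0.png

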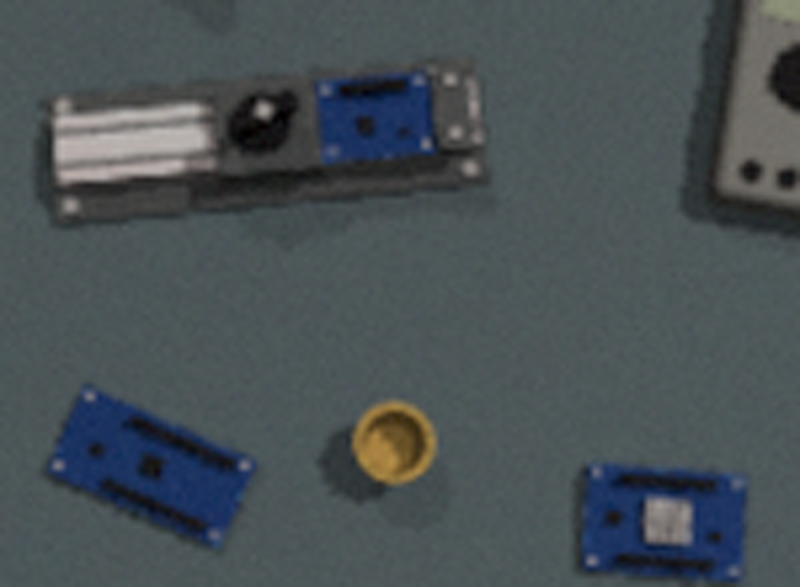

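Confirmed in the crop:
- **Boards:** (399,291) measures 83x54 mm and has the heat sink, so it is the new board. (305,281) measures 98x49 mm with no heat sink, so it is the spare.
- **Trays:** (200,283) measures 130x99 mm, so it is the right tray. (153,335) is the small one.
- **Holder:** the grey one at (325,220), not the turquoise one.
- **Knob:** the bar lies near the rail direction, so the clamp is tight.

I'll move above the holder.

Call:
drive_tool(
  series=[
    [[2.2,-4,0],-3],
    [[2.2,-4,0],-3],
    [[2.2,-4,0],-3],
    [[2.2,-4,0],-3],
    [[2.2,-4,0],-3],
    [[2.2,-4,0],-3],
    [[2.2,-4,0],-3],
    [[2.2,-4,0],-3],
    [[2.2,-4,0],-3],
    [[2.2,-4,0],-3],
  ],
  hand=0,
  newtons=30,
)

```text
time: 1.35
ee_pos: [0.4751, 0.1693, 0.2411]
eef_rot: [0.455, 0.89, -0.0, -0.0]
ft_force: [-0.5, 0.6, -0.0]
width: 0.0871
grip_force: 0.0
```

Call:
drive_tool(
  series=[
    [[2,-4,0],-3],
    [[2,-4,0],-3],
    [[2,-4,0],-3],
    [[2,-4,0],-3],
    [[2,-4,0],-3],
    [[1,-3,0],-3],
    [[0,0,0],0],
    [[0,0,0],0],
    [[0,0,0],0],
    [[0,0,0],0],
  ],
)

```text
time: 2.6
ee_pos: [0.5847, -0.0583, 0.2413]
eef_rot: [0.588, 0.809, 0.0, -0.0]
ft_force: [-0.3, 0.3, 0.4]
width: 0.087
grip_force: 0.0
```

```bash
python3 - <<'E'
from bench import r, vision
from h import *; import pickle
s=r.read_state(); c=wristcam(vision,s); pickle.dump(c,open('w1.pkl','wb'))
print(s['time'],s['ee_pos'],s['eef_rot'],s['joint_positions']); print(c['mount'].round(3), c['intrinsics'][0,0])
cv2.imwrite('pics/w1.png',c['color'][...,::-1])
E
```

```text
2.6 [ 0.58465896 -0.05827349  0.24134148] [ 5.87504743e-01  8.09220687e-01  2.27459760e-04 -6.58184902e-05] [-0.41052754  0.26334405  0.52230588  1.59053027 -0.13481326  1.32357482
  0.44476132]
[[ 0.    -0.961 -0.277  0.076]
 [ 1.     0.001 -0.    -0.   ]
 [ 0.001 -0.277  0.961 -0.143]
 [ 0.     0.     0.     1.   ]] 347.2652974163998
```

View pics/w1.png

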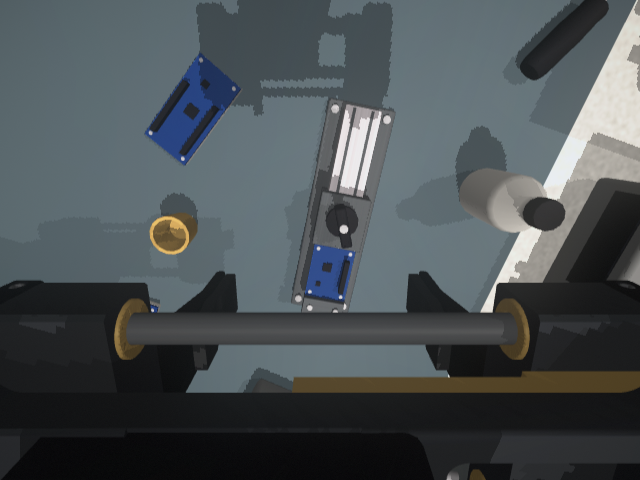

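The wrist view shows the knob at (342,215), its bar pointing to about (347,245), the old board at (330,273), the rail at (353,150) and base screws at (335,108), (387,120) and (297,299). Next: old board and rail directions, and the knob position.

```bash
python3 - <<'E'
import pickle; from h import *
c=pickle.load(open('w1.pkl','rb')); I=hsv(c); H,S,V=I[...,0],I[...,1],I[...,2]
print('blue');[print(x) for x in rects(c,(H>104)&(H<125)&(S>120)&(V>50),0.04,200)]
m=(S<60)&(V>150); m[:,:320]=0; m[:100]=0;m[205:]=0; m[:,395:]=0
m=cv2.morphologyEx(m.astype(np.uint8),cv2.MORPH_CLOSE,np.ones((9,9)))
print('rail');[print(x) for x in rects(c,m,0.03,200)]
k=(V<45); k[:190]=0; k[255:]=0; k[:,:320]=0; k[:,365:]=0
for z in(.054,.08): print('knob',z);[print(x) for x in rects(c,k,z,60)]
P=plane(c,[(335,108),(387,120),(297,299),(345,308)],.009); print(P.round(4))
im=c['color'][95:315,280:400,::-1]; cv2.imwrite('pics/w1c.png',cv2.resize(im,(327,600),interpolation=cv2.INTER_CUBIC))
E
```

```text
blue
(array([329., 272.]), 612.1, -117.5, 58.2, 43.7, -83.1)
(array([192., 109.]), 438.1, -2.6, 92.0, 46.2, 67.6)
rail
(array([355., 145.]), 595.4, 9.3, 83.7, 58.5, -82.2)
knob 0.054
knob 0.08
[[ 0.5654  0.044   0.009 ]
 [ 0.6199  0.0496  0.009 ]
 [ 0.5909 -0.1722  0.009 ]
 [ 0.6489 -0.1657  0.009 ]]
```

View pics/w1c.png

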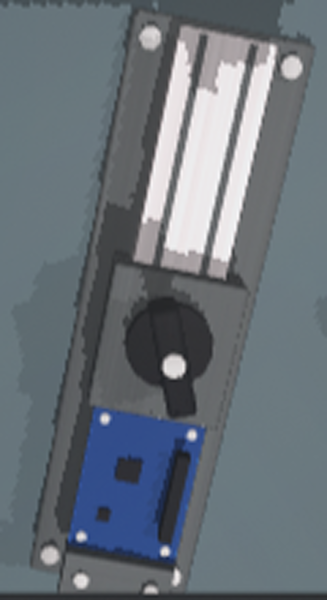

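```bash
python3 - <<'E'
import pickle; from h import *
c=pickle.load(open('w1.pkl','rb')); f=lambda u,v:(280+u/2.727,95+v/2.727)
P=plane(c,[f(174,366),f(163,306),f(182,413)],.08)[:,:2]; print(P.round(4), np.degrees(np.arctan2(*(P[2]-P[1])[::-1])), np.linalg.norm(P[2]-P[1]))
E
```

```text
[[ 0.6053 -0.0573]
 [ 0.5953 -0.0392]
 [ 0.6133 -0.072 ]] -61.218856251930596 0.03737605247064261
```

Call:
drive_tool(
  series=[
    [[0.4,0,-3.3],2],
    [[0.4,0,-3.3],2],
    [[0.4,0,-3.3],2],
    [[0.4,0,-3.3],2],
    [[0.5,0.1,-3.3],2.8],
    [[0,0,0],0],
    [[0,0,0],0],
    [[0,0,0],0],
    [[0,0,0],0],
    [[0,0,0],0],
  ],
)

```text
time: 3.9
ee_pos: [0.606, -0.0582, 0.0768]
eef_rot: [0.509, 0.86, 0.0, 0.0]
ft_force: [0.0, 0.3, 0.1]
width: 0.0874
grip_force: 0.0
```

Call:
drive_tool(
  series=[
    [[0,0,0],0],
    [[0,0,0],0],
    [[0,0,0],0],
    [[0,0,0],0],
    [[0,0,0],0],
    [[0,0,0],0],
    [[0,0,0],0],
    [[0,0,0],0],
    [[0,0,0],0],
    [[0,0,0],0],
  ],
  hand=1,
  newtons=30,
)

```text
time: 5.15
ee_pos: [0.6059, -0.0582, 0.0763]
eef_rot: [0.509, 0.861, 0.0, 0.0]
ft_force: [1.7, 0.5, -0.5]
width: 0.0099
grip_force: 30.0
```

Gripped at 9.9 mm, which matches the bar thickness. Now I turn counter-clockwise to loosen it.

Call:
drive_tool(
  series=[
    [[0,0,0],8],
    [[0,0,0],8],
    [[0,0,0],8],
    [[0,0,0],8],
    [[0,0,0],8],
    [[0,0,0],8],
    [[0,0,0],8],
    [[0,0,0],8],
    [[0,0,0],4],
    [[0,0,0],0],
  ],
)

```text
time: 6.4
ee_pos: [0.6066, -0.0572, 0.0764]
eef_rot: [-0.06, 0.998, 0.001, 0.001]
ft_force: [5.0, 2.2, -3.9]
width: 0.0097
grip_force: 30.0
```

Call:
drive_tool(
  series=[
    [[-0.06,0.5,0],0],
    [[-0.06,0.5,0],0],
    [[-0.06,0.5,0],0],
    [[-0.06,0.5,0],0],
    [[-0.06,0.5,0],0],
    [[-0.06,0.5,0],0],
    [[-0.06,0.5,0],0],
    [[0,0,0],0],
    [[0,0,0],0],
    [[0,0,0],0],
  ],
)

```text
time: 7.65
ee_pos: [0.6024, -0.0226, 0.0763]
eef_rot: [-0.059, 0.998, 0.0, 0.001]
ft_force: [4.8, 1.3, -5.1]
width: 0.0098
grip_force: 30.0
```

Call:
drive_tool(
  series=[
    [[0,0,0],0],
    [[0,0,0],0],
    [[0,0,0],0],
    [[0,0,3],0],
    [[0,0,4],-10],
    [[0,-1,4],-10],
    [[0.2,-2,0],-10],
    [[0.2,-2,0],-10],
    [[0.2,-2,0],-10],
    [[0.3,-2,0],-10],
  ],
  hand=0,
)

```text
time: 8.9
ee_pos: [0.6104, -0.114, 0.1863]
eef_rot: [0.451, 0.893, 0.0, -0.0]
ft_force: [0.6, -0.3, 0.1]
width: 0.0866
grip_force: 0.0
```

Call:
drive_tool(
  series=[
    [[0.1,-1,0],-10],
    [[0,0,0],-10],
    [[0,0,0],-10],
    [[0,0,0],0],
    [[0,0,0],0],
    [[0,0,0],0],
    [[0,0,0],0],
    [[0,0,0],0],
    [[0,0,0],0],
    [[0,0,0],0],
  ],
)

```text
time: 10.15
ee_pos: [0.6115, -0.1232, 0.1863]
eef_rot: [0.664, 0.748, 0.0, 0.0]
ft_force: [-0.0, -0.6, 0.3]
width: 0.0869
grip_force: 0.0
```

```bash
python3 - <<'E'
from bench import r, vision
from h import *; import pickle
s=r.read_state(); c=wristcam(vision,s); d=vision.camera('top'); pickle.dump((c,d),open('w2.pkl','wb'))
print(s['time'],s['ee_pos'],s['eef_rot'],s['joint_positions'][6])
for n,q in(('wrist',c),('top',d)):
    I=hsv(q); H,S,V=I[...,0],I[...,1],I[...,2]
    [print(n,x) for x in rects(q,(H>104)&(H<125)&(S>120)&(V>50),0.04,40)]
cv2.imwrite('pics/w2.png',np.hstack([c['color'][...,::-1],d['color'][150:390,100:420,::-1].repeat(2,0).repeat(2,1)])[:, :, :][::1]) if 0 else cv2.imwrite('pics/w2.png',c['color'][...,::-1])
E
```

```text
10.15 [ 0.61153195 -0.12321713  0.18627989] [6.64203848e-01 7.47551499e-01 5.89055216e-05 3.03400714e-05] 0.39258024475866177
wrist (array([323., 219.]), 612.2, -116.9, 58.9, 43.7, -83.2)
wrist (array([122.,  57.]), 444.4, -8.3, 90.4, 45.8, 67.5)
top (array([399., 293.]), 403.9, -268.2, 82.1, 54.3, 87.2)
top (array([293., 278.]), 437.3, 24.4, 48.8, 35.4, -21.1)
```

View pics/w2.png

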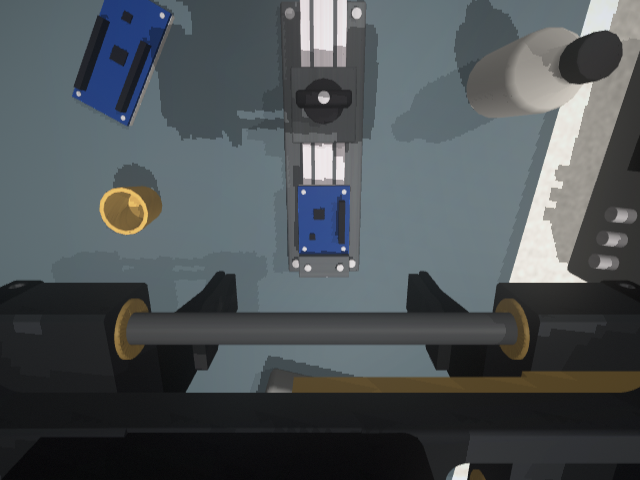

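The wrist view shows the jaw slid back, the bar across the rail at (323,98), and the old board still seated at (323,219), centred at (612,-117) mm. I'll descend and grip it across its width.

Call:
drive_tool(
  series=[
    [[0,0.2,-2.5],0],
    [[0,0.2,-2.5],0],
    [[0,0.2,-2.5],0],
    [[0.1,0,-2.5],0],
    [[0,0,-2],0],
    [[0,0,-1],0],
    [[0,0,-0.5],0],
    [[0,0,0],0],
    [[0,0,0],0],
    [[0,0,0],0],
  ],
)

```text
time: 11.5
ee_pos: [0.6129, -0.1173, 0.0519]
eef_rot: [0.664, 0.747, 0.0, 0.0]
ft_force: [-0.8, -0.2, -0.2]
width: 0.0869
grip_force: 0.0
```

Call:
drive_tool(
  series=[
    [[0,0,0],0],
    [[0,0,0],0],
    [[0,0,0],0],
    [[0,0,0],0],
    [[0,0,0],0],
    [[0,0,0],0],
    [[0,0,0],0],
    [[0,0,0],0],
    [[0,0,0.5],0],
    [[0,0,0.5],0],
  ],
  hand=1,
  newtons=20,
)

```text
time: 12.75
ee_pos: [0.6126, -0.1172, 0.0617]
eef_rot: [0.664, 0.747, 0.0, 0.0]
ft_force: [0.0, -0.2, -0.0]
width: 0.044
grip_force: 20.0
```

Call:
drive_tool(
  series=[
    [[0,0,3],0],
    [[0,0,4],0],
    [[-1.5,3,2],9],
    [[-2,4,0],9],
    [[-2,4,0],9],
    [[-2,4,0],9],
    [[-2,4,0],9],
    [[-2,4,0],9],
    [[-2,4,0],9],
    [[-2,4,0],9],
  ],
)

```text
time: 14.0
ee_pos: [0.457, 0.1939, 0.1519]
eef_rot: [0.096, 0.995, 0.0, 0.0]
ft_force: [0.6, 0.6, -0.4]
width: 0.0436
grip_force: 20.0
```

Call:
drive_tool(
  series=[
    [[-2,4,0],9],
    [[-1.9,4,0],8],
    [[0,1,0],0],
    [[0,0,0],0],
    [[0,0,0],0],
    [[0,0,0],0],
    [[0,0,0],0],
    [[0,0,0],0],
    [[0,0,0],0],
    [[0,0,0],0],
  ],
)

```text
time: 15.25
ee_pos: [0.4185, 0.2828, 0.1513]
eef_rot: [-0.05, 0.999, 0.0, -0.0]
ft_force: [0.9, -0.8, -0.3]
width: 0.0436
grip_force: 20.0
```

```bash
python3 - <<'E'
from bench import r, vision
from h import *; import pickle
s=r.read_state(); c=wristcam(vision,s); d=vision.camera('scene'); pickle.dump((c,d),open('w3.pkl','wb'))
print(s['time'],s['ee_pos'],s['eef_rot'],s['joint_positions'][6],s['width'])
cv2.imwrite('pics/w3.png',c['color'][...,::-1])
t=pickle.load(open('top.pkl','rb')); V=hsv(t)[...,2]; b=V<30; b[:200]=0; b[310:]=0
[print('top',x) for x in rects(t,b,.015,200)]
# scene cam: tray corners at z=.015
t=pickle.load(open('scene.pkl','rb')); V=hsv(t)[...,2]; b=V<32; b[:175]=0; b[225:]=0; b[:,:355]=0; b[:,425:]=0
[print('scene',x) for x in rects(t,b,.015,200)]
E
```

```text
15.25 [0.41853228 0.2827586  0.15127677] [-5.01247872e-02  9.98742962e-01  3.38105976e-05 -8.95785437e-06] 0.9941047135268282 0.0435955848637656
top (array([200., 283.]), 418.3, 281.8, 130.0, 98.7, -84.0)
scene (array([388., 202.]), 424.8, 279.5, 132.2, 100.3, -84.0)
```

View pics/w3.png

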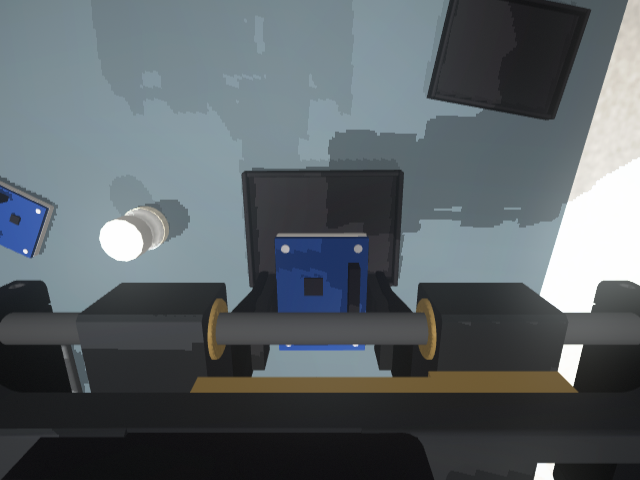

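The wrist view shows the board held level at (322,290) above the meant tray, whose far edge runs (243,171)-(403,171). The smaller tray is at (510,55). Lowering now.

Call:
drive_tool(
  series=[
    [[0.1,0,-2.5],0],
    [[0,-0.1,-2.5],0],
    [[0,0,-2.5],0],
    [[0,0,-2],0],
    [[0,0,-1.5],0],
    [[0,0,-0.8],0],
    [[0,0,-0.4],0],
    [[0,0,-0.2],0],
    [[0,0,-0.2],0],
    [[0,0,0],0],
  ],
)

```text
time: 16.6
ee_pos: [0.4196, 0.2818, 0.0254]
eef_rot: [-0.05, 0.999, 0.0, 0.0]
ft_force: [-0.7, 0.5, -0.2]
width: 0.0439
grip_force: 20.0
```

Call:
drive_tool(
  series=[
    [[0,0,-0.05],0],
    [[0,0,-0.05],0],
    [[0,0,0],0],
    [[0,0,0],0],
    [[0,0,0],0],
    [[0,0,0],0],
    [[0,0,0],0],
    [[0,0,0],0],
    [[0,0,0],0],
    [[0,0,0],0],
  ],
)

```text
time: 17.85
ee_pos: [0.4197, 0.2819, 0.0251]
eef_rot: [-0.05, 0.999, 0.0, 0.0]
ft_force: [-3.5, -3.0, 9.6]
width: 0.0439
grip_force: 20.0
```

Call:
drive_tool(
  series=[
    [[0,0,0],0],
    [[0,0,0],0],
    [[0,0,0],0],
    [[0,0,0],0],
    [[0,0,1],0],
    [[0,0,2],0],
    [[0,0,3],0],
    [[0,0,4],0],
    [[0,-3,3],-8],
    [[0,-5,1],-9],
  ],
  hand=0.3,
)

```text
time: 19.1
ee_pos: [0.4202, 0.2025, 0.167]
eef_rot: [0.099, 0.995, 0.001, 0.001]
ft_force: [0.5, -0.4, 0.2]
width: 0.061
grip_force: 0.0
```

Call:
drive_tool(
  series=[
    [[0,-4.6,0],-7.5],
    [[0,-4.6,0],-7.5],
    [[0,-4.6,0],-7.5],
    [[0,-4.6,0],-7.5],
    [[0,-4.6,0],-7.5],
    [[0,-4.6,0],-7.5],
    [[0,-4.6,0],-7.5],
    [[0,-4.6,0],-7.5],
    [[0,-4.6,0],-7.5],
    [[0,-4.6,0],-7.5],
  ],
  hand=0,
)

```text
time: 20.35
ee_pos: [0.4195, -0.2597, 0.1651]
eef_rot: [0.685, 0.728, 0.001, 0.0]
ft_force: [0.3, 1.3, 0.5]
width: 0.0867
grip_force: 0.0
```

Call:
drive_tool(
  series=[
    [[-0.5,-4.2,0],-7],
    [[-0.9,-1,1],0],
    [[0,0,0],0],
    [[0,0,0],0],
    [[0,0,0],0],
    [[0,0,0],0],
    [[0,0,0],0],
    [[0,0,0],0],
    [[0,0,0],0],
    [[0,0,0],0],
  ],
)

```text
time: 21.6
ee_pos: [0.4055, -0.3102, 0.1743]
eef_rot: [0.727, 0.687, 0.0, 0.0]
ft_force: [-0.1, -0.2, -0.5]
width: 0.087
grip_force: 0.0
```

```bash
python3 - <<'E'
from bench import r, vision
from h import *; import pickle
s=r.read_state(); c=wristcam(vision,s); d=vision.camera('top'); pickle.dump((c,d),open('w4.pkl','wb'))
print(s['time'],s['ee_pos'],s['eef_rot'],s['joint_positions'].round(2))
q=s['eef_rot']; print('closing',2*np.degrees(np.arctan2(q[1],q[0]))-90)
for n,q in(('wrist',c),('top',d)):
    I=hsv(q); H,S,V=I[...,0],I[...,1],I[...,2]
    m=cv2.morphologyEx(((H>104)&(H<125)&(S>120)&(V>50)).astype(np.uint8),cv2.MORPH_CLOSE,np.ones((5,5)))
    [print(n,x) for x in rects(q,m,0.01,40)]
cv2.imwrite('pics/w4.png',np.hstack([c['color'][::1,:,::-1]]))
E
```

```text
21.6 [ 0.4055111  -0.31024513  0.1742546 ] [7.26902302e-01 6.86740885e-01 2.17557132e-05 7.76018037e-07] [-0.09  0.14  0.71  1.88 -0.1   1.16  0.6 ]
closing -3.2546557231685114
wrist (array([319., 180.]), 405.2, -274.5, 83.6, 55.8, 87.1)
top (array([399., 293.]), 405.6, -274.1, 82.9, 55.7, 86.4)
top (array([201., 282.]), 419.9, 282.2, 61.9, 45.0, 3.8)
top (array([303., 282.]), 427.5, -3.3, 99.5, 50.6, 67.5)
top (array([  1., 271.]), 434.7, 843.6, 87.9, 11.2, 7.4)
```

View pics/w4.png

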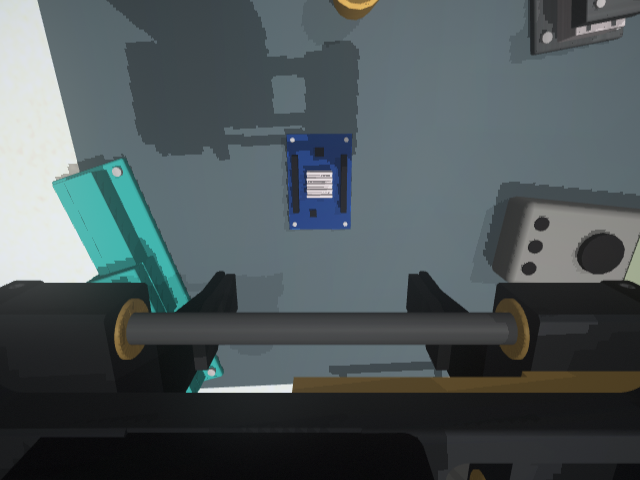

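The wrist view shows the heat-sink board at (319,181), centred at (405.3,-274.3) mm with its axis at 87°. The old board lies in the tray. Descending to grip.

Call:
drive_tool(
  series=[
    [[0,1.2,-3],0],
    [[0,1.2,-3],0],
    [[0,1.2,-3],0],
    [[0,0,-2.5],0],
    [[0,0,-2],0],
    [[0,0,-1],0],
    [[0,0,-0.5],0],
    [[0,0,-0.2],0],
    [[0,0,0],0],
    [[0,0,0],0],
  ],
)

```text
time: 22.95
ee_pos: [0.4058, -0.2744, 0.0227]
eef_rot: [0.727, 0.687, 0.0, 0.0]
ft_force: [0.0, -0.3, -0.2]
width: 0.0872
grip_force: 0.0
```

Call:
drive_tool(
  series=[
    [[0,0,0],0],
    [[0,0,0],0],
    [[0,0,0],0],
    [[0,0,0],0],
    [[0,0,0],0],
    [[0,0,0],0],
    [[0,0,0],0],
    [[0,0,0],0],
    [[0,0,0],0],
    [[0,0,0],0],
  ],
  hand=1,
  newtons=25,
)

```text
time: 24.2
ee_pos: [0.4055, -0.2742, 0.0223]
eef_rot: [0.727, 0.687, 0.0, 0.0]
ft_force: [0.2, -0.1, -0.2]
width: 0.0555
grip_force: 25.0
```

Call:
drive_tool(
  series=[
    [[0,0,1],0],
    [[0,0,2],0],
    [[0,0,3],0],
    [[1,0.8,3],1],
    [[3,2.5,2],1],
    [[3,2.5,0],2],
    [[3,2.5,0],2],
    [[3,2.5,0],2],
    [[3,2.5,0],1],
    [[3,2.5,0],1],
  ],
)

```text
time: 25.45
ee_pos: [0.5963, -0.1155, 0.1329]
eef_rot: [0.664, 0.748, -0.0, 0.0]
ft_force: [0.4, -0.2, -0.6]
width: 0.0552
grip_force: 25.0
```

Call:
drive_tool(
  series=[
    [[1.5,1.4,0],0],
    [[0,0,0],0],
    [[0,0,0],0],
    [[0,0,0],0],
    [[0,0,0],0],
    [[0,0,0],0],
    [[0,0,0],0],
    [[0,0,0],0],
    [[0,0,0],0],
    [[0,0,0],0],
  ],
)

```text
time: 26.7
ee_pos: [0.6105, -0.1022, 0.1323]
eef_rot: [0.664, 0.747, 0.0, 0.0]
ft_force: [-0.3, 0.5, -0.9]
width: 0.0558
grip_force: 25.0
```

```bash
python3 - <<'E'
from bench import r, vision
from h import *; import pickle
s=r.read_state(); c=wristcam(vision,s); pickle.dump(c,open('w5.pkl','wb'))
print(s['time'],s['ee_pos'],s['width'])
q=s['eef_rot']; print('closing',2*np.degrees(np.arctan2(q[1],q[0]))-90)
cv2.imwrite('pics/w5.png',c['color'][...,::-1])
I=hsv(c); H,S,V=I[...,0],I[...,1],I[...,2]
m=((H>104)&(H<125)&(S>120)&(V>50)).astype(np.uint8)
[print(x) for x in rects(c,m,s['ee_pos'][2]-.0122,300)]
E
```

```text
26.7 [ 0.61053416 -0.10224895  0.13228231] 0.05580437828771074
closing 6.745713275491127
(array([321., 357.]), 614.5, -136.4, 55.7, 14.4, 6.8)
(array([321., 266.]), 608.1, -85.5, 55.6, 50.8, 7.1)
(array([79., 73.]), 499.9, -13.6, 58.5, 29.8, 67.4)
```

View pics/w5.png

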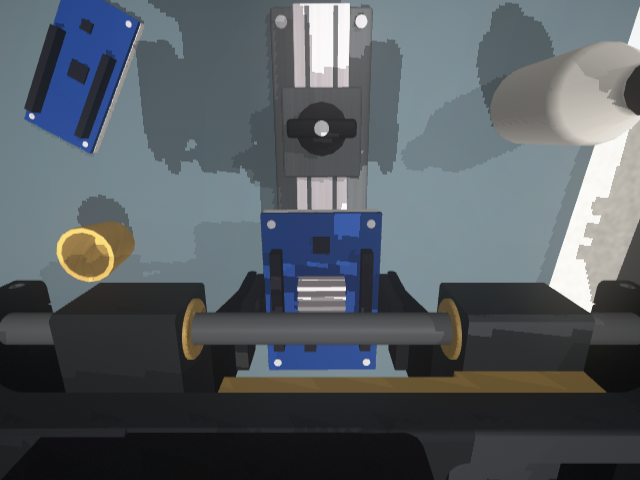

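The wrist view shows the new board held straight, its end running (262,212)-(382,212). It is in line with the rail, with the knob dot at (321,128) and the board centre column at 321. Lowering onto the rail.

Call:
drive_tool(
  series=[
    [[0,0,-2.5],0],
    [[0,0,-2],0],
    [[0,0,-1.5],0],
    [[0,0,-1],0],
    [[0,0,-0.5],0],
    [[0,0,-0.2],0],
    [[0,0,-0.1],0],
    [[0,0,-0.1],0],
    [[0,0,-0.1],0],
    [[0,0,0],0],
  ],
)

```text
time: 28.0
ee_pos: [0.6106, -0.1022, 0.0524]
eef_rot: [0.664, 0.747, 0.0, 0.0]
ft_force: [-0.6, -0.2, -1.2]
width: 0.0552
grip_force: 25.0
```

Call:
drive_tool(
  series=[
    [[0,0,-0.05],0],
    [[0,0,-0.03],0],
    [[0,0,0],0],
    [[0.01,-0.1,0],0],
    [[0.01,-0.1,0],0],
    [[0.01,-0.1,0],0],
    [[0,0,0],0],
    [[0,0,0],0],
    [[0,0,0],0],
    [[0,0,0],0],
  ],
)

```text
time: 29.25
ee_pos: [0.6116, -0.1043, 0.0523]
eef_rot: [0.664, 0.748, 0.001, 0.0]
ft_force: [-0.5, 2.6, 6.2]
width: 0.0555
grip_force: 25.0
```

Call:
drive_tool(
  series=[
    [[0,0,0],0],
    [[0,0,0],0],
    [[0,0,0],0],
    [[0,0,0],0],
    [[0,0,1],0],
    [[0,0,2],0],
    [[0,0,3],0],
    [[0,0.8,3],10],
    [[0,1,0],10],
    [[-0.2,1,0],10],
  ],
  hand=0,
)

```text
time: 30.5
ee_pos: [0.6094, -0.0772, 0.1437]
eef_rot: [0.446, 0.895, 0.001, 0.001]
ft_force: [-0.0, -0.3, 0.1]
width: 0.0871
grip_force: 0.0
```

Call:
drive_tool(
  series=[
    [[-0.2,1,0],10],
    [[-0.2,1,0],10],
    [[-0.2,1,0],10],
    [[-0.2,1,0],10],
    [[-0.1,1.3,0],10],
    [[0,0,0],10],
    [[0,0,0],0],
    [[0,0,0],0],
    [[0,0,0],0],
    [[0,0,0],0],
  ],
)

```text
time: 31.75
ee_pos: [0.5998, -0.0243, 0.1415]
eef_rot: [-0.058, 0.998, -0.0, -0.0]
ft_force: [-0.2, -0.1, -1.0]
width: 0.0867
grip_force: 0.0
```

```bash
python3 - <<'E'
from bench import r, vision
from h import *; import pickle
s=r.read_state(); c=wristcam(vision,s); d=vision.camera('top'); pickle.dump((c,d),open('w6.pkl','wb'))
print(s['time'],s['ee_pos'],s['width'])
q=s['eef_rot']; print('closing',2*np.degrees(np.arctan2(q[1],q[0]))-90)
cv2.imwrite('pics/w6.png',c['color'][...,::-1])
for n,q in(('wrist',c),('top',d)):
    I=hsv(q); H,S,V=I[...,0],I[...,1],I[...,2]
    m=((H>104)&(H<125)&(S>120)&(V>50)).astype(np.uint8)
    [print(n,x) for x in rects(q,m,.04,100)]
E
```

```text
31.75 [ 0.59981315 -0.02431826  0.1415474 ] 0.08669513254719834
closing 96.67520794787376
wrist (array([212., 244.]), 610.8, -104.3, 84.0, 55.0, -83.3)
wrist (array([389.,  20.]), 459.0, -0.8, 90.3, 38.7, -83.3)
top (array([200., 282.]), 417.8, 275.0, 60.4, 43.9, 3.8)
```

View pics/w6.png

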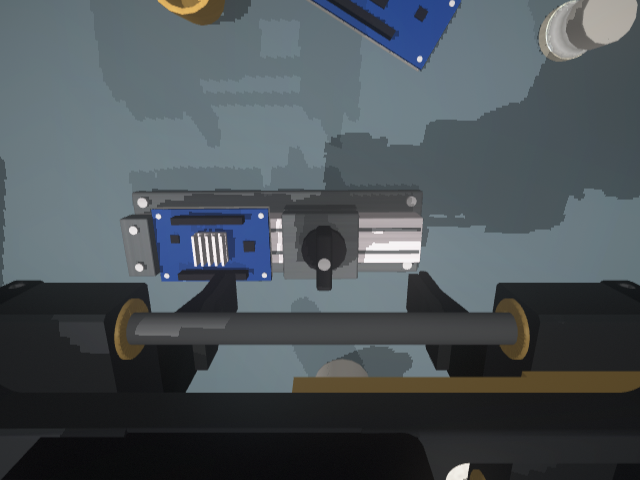

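The wrist view shows the board lying flat on the rail at (212,244), in line with the holder. It is near the fixed jaw, with the sliding jaw at (320,242) and the bar across the rail. I'll grip the bar again.

Call:
drive_tool(
  series=[
    [[0.2,0.1,-2],0],
    [[0.1,0.1,-2],0],
    [[0,0,-1.5],0],
    [[0,0,-1],0],
    [[0,0,0],0],
    [[0,0,0],0],
    [[0,0,0],0],
    [[0,0,0],0],
    [[0,0,0],0],
    [[0,0,0],0],
  ],
)

```text
time: 33.1
ee_pos: [0.6029, -0.0222, 0.0766]
eef_rot: [-0.059, 0.998, 0.0, 0.0]
ft_force: [0.3, 0.3, -0.6]
width: 0.0872
grip_force: 0.0
```

Call:
drive_tool(
  series=[
    [[0,0,0],0],
    [[0,0,0],0],
    [[0,0,0],0],
    [[0,0,0],0],
    [[0,0,0],0],
    [[0,0,0],0],
    [[0,0,0],0],
    [[0,0,0],0],
    [[0,0,0],0],
    [[0,0,0],0],
  ],
  hand=1,
  newtons=30,
)

```text
time: 34.35
ee_pos: [0.6028, -0.0223, 0.0765]
eef_rot: [-0.059, 0.998, 0.0, 0.0]
ft_force: [0.1, -0.0, 1.6]
width: 0.0098
grip_force: 30.0
```

Call:
drive_tool(
  series=[
    [[0.02,-0.2,0],0],
    [[0.02,-0.2,0],0],
    [[0.03,-0.2,0],0],
    [[0.02,-0.2,0],0],
    [[0.02,-0.2,0],0],
    [[0,0,0],0],
    [[0,0,0],0],
    [[0,0,0],0],
    [[0,0,0],0],
    [[0,0,0],0],
  ],
)

```text
time: 35.6
ee_pos: [0.604, -0.0325, 0.0765]
eef_rot: [-0.059, 0.998, -0.0, 0.0]
ft_force: [2.8, -1.2, -1.7]
width: 0.0098
grip_force: 30.0
```

Call:
drive_tool(
  series=[
    [[0.01,-0.1,0],0],
    [[0.01,-0.1,0],0],
    [[0.01,-0.1,0],0],
    [[0,0,0],0],
    [[0,0,0],0],
    [[0,0,0],0],
    [[0,0,0],0],
    [[0,0,0],0],
    [[0,0,0],0],
    [[0,0,0],0],
  ],
)

```text
time: 36.85
ee_pos: [0.6042, -0.0333, 0.0765]
eef_rot: [-0.06, 0.998, 0.001, -0.0]
ft_force: [2.5, 5.8, -1.0]
width: 0.0096
grip_force: 30.0
```

Call:
drive_tool(
  series=[
    [[0.02,-0.1,0],0],
    [[0.01,-0.1,0],0],
    [[0,0,0],0],
    [[0,0,0],0],
    [[0,0,0],0],
    [[0,0,0],0],
    [[0,0,0],0],
    [[0,0,0],0],
    [[0,0,0],0],
    [[0,0,0],0],
  ],
)

```text
time: 38.1
ee_pos: [0.6042, -0.0335, 0.0765]
eef_rot: [-0.06, 0.998, 0.002, -0.0]
ft_force: [-0.1, 11.1, 2.1]
width: 0.0093
grip_force: 30.0
```

The jaw is seated against the board, with a steady push of 11 N and no further travel. Tightening clockwise now.

Call:
drive_tool(
  series=[
    [[0,0,0],-9],
    [[0,0,0],-9],
    [[0,0,0],-9],
    [[0,0,0],-9],
    [[0,0,0],-9],
    [[0,0,0],-9],
    [[0,0,0],-9],
    [[0,0,0],-9],
    [[0,0,0],-8],
    [[0,0,0],-6],
  ],
  newtons=40,
)

```text
time: 39.35
ee_pos: [0.603, -0.0354, 0.0764]
eef_rot: [0.639, 0.769, -0.0, -0.002]
ft_force: [-8.3, 6.2, 8.1]
width: 0.0098
grip_force: 40.0
```

Call:
drive_tool(
  series=[
    [[0,0,0],-2],
    [[0,0,0],0],
    [[0,0,0],0],
    [[0,0,0],0],
    [[0,0,0],0],
    [[0,0,0],0],
    [[0,0,0],0],
    [[0,0,0],0],
    [[0,0,0],0],
    [[0,0,0],0],
  ],
)

```text
time: 40.6
ee_pos: [0.603, -0.0354, 0.0764]
eef_rot: [0.65, 0.76, -0.0, -0.002]
ft_force: [-8.2, 5.1, 7.9]
width: 0.0099
grip_force: 40.0
```

```bash
python3 - <<'E'
from bench import r
import numpy as np
s=r.read_state(); q=s['eef_rot']; print(s['time'],'closing',2*np.degrees(np.arctan2(q[1],q[0]))-90,s['torque'],s['ee_pos'],s['ft_force'])
E
```

```text
40.6 closing 8.878289426695758 [1.24896544 1.8414236  0.65382478] [ 0.60297892 -0.03539108  0.0764481 ] [-8.19554732  5.1152291   7.88230892]
```

Call:
drive_tool(
  series=[
    [[0,0,0],0],
    [[0,0,0],0],
    [[0,0,0],0],
    [[0,0,0],0],
    [[0,0,2],0],
    [[0,0,3],0],
    [[0,0,3],0],
    [[0,-1,3],0],
    [[0,-1.5,3],0],
    [[0,-1.5,0],0],
  ],
  hand=0,
)

```text
time: 41.85
ee_pos: [0.6058, -0.0782, 0.2204]
eef_rot: [0.651, 0.759, 0.002, 0.002]
ft_force: [-0.6, 0.2, -1.1]
width: 0.0868
grip_force: 0.0
```

Call:
drive_tool(
  series=[
    [[0,-2,0],0],
    [[0,-2,0],0],
    [[0,0,0],0],
    [[0,0,0],0],
    [[0,0,0],0],
    [[0,0,0],0],
    [[0,0,0],0],
    [[0,0,0],0],
    [[0,0,0],0],
    [[0,0,0],0],
  ],
)

```text
time: 43.1
ee_pos: [0.6045, -0.1173, 0.2165]
eef_rot: [0.651, 0.759, 0.0, 0.0]
ft_force: [0.5, 0.1, 0.2]
width: 0.087
grip_force: 0.0
```

```bash
python3 - <<'E'
from bench import r, vision
from h import *; import pickle
s=r.read_state(); c=wristcam(vision,s); d=vision.camera('top'); pickle.dump((c,d),open('w7.pkl','wb'))
print(s['time'],s['ee_pos'],s['width'])
a=c['color'][:300,220:460,::-1]; b=d['color'][200:310,170:420,::-1]
A=cv2.resize(a,(480,600),interpolation=cv2.INTER_CUBIC); B=cv2.resize(b,(320,141)); o=np.zeros((600,800,3),np.uint8); o[:,:480]=A; o[:141,480:]=B
cv2.imwrite('pics/w7.png',o)
for n,q in(('wrist',c),('top',d)):
    I=hsv(q); H,S,V=I[...,0],I[...,1],I[...,2]
    m=((H>104)&(H<125)&(S>120)&(V>50)).astype(np.uint8)
    [print(n,x) for x in rects(q,m,.04 if n=='wrist' else .01,100)]
E
```

```text
43.1 [ 0.60452174 -0.11726942  0.21649928] 0.0870125659902568
wrist (array([331., 206.]), 611.2, -105.3, 83.4, 55.7, -83.0)
wrist (array([151.,  61.]), 441.9, -7.4, 91.3, 46.1, 67.4)
top (array([200., 282.]), 419.7, 282.2, 61.9, 45.0, 3.8)
top (array([291., 278.]), 441.3, 29.9, 50.7, 26.8, -16.5)
```

View pics/w7.png

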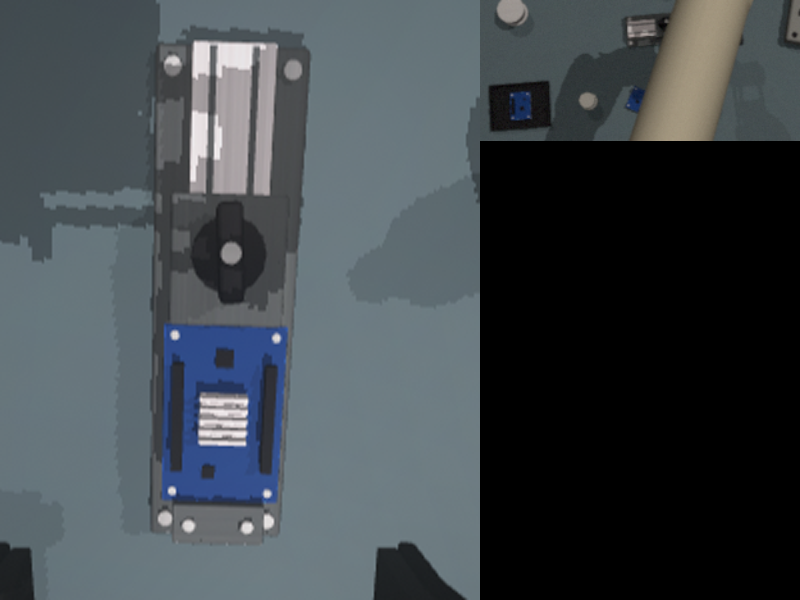

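The picture shows the new board flat between the fixed jaw (219,525) and the sliding jaw (230,260). It is straight, and its end centre at column 220 matches the jaw centre at 219. The grip bar is nearly along the rail, so the clamp is tight, and the old board lies in the tray at (520,106). Handing in.

```bash
python3 -c "
from bench import r
print(r.close_job())"
```

```text
the job is handed in; nothing more can be done
None
```

The job is handed in after about 43 s of the 72 s allowed: the small board lies flat in the black tray, and the heat-sink board is clamped straight and centred with both jaws against it and the knob turned to its stop; the hand-in returned no verdict.

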